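# Put spice jars and tins away by kind

## Robot

A 7-joint arm with a two-finger parallel gripper is mounted at the origin on a cart in front of the work surface, level with it; the furniture and walls round the work are solid. World frame = base frame: x ahead of the robot, y to its left, z up, the work surface at z = 0. Lengths are in m, angles in degrees, forces in N, time in s.
With the tool pointing down it reaches from about 0.425 to 0.875 m from the base axis. Payload 4.7 kg.
Tool frame: the origin (TCP) lies on the centre line of the jaws, within the pads' length; the fingertips stand 19 mm ahead of it and the grasp point (between the pads) is the TCP; z points along the fingers, y is the line along which they close (so a half turn about z gives the same grasp; the last joint's range is limited). The gripper opens to 87 mm and grips with 3 to 60 N. Pads are 19 mm wide; open, the fingers measure 117 mm over their backs; the gripper's body (75 mm by 190 mm) begins 51 mm behind the grasp point.
Start: joints at [-68.749, 18.392, -4.016, 83.108, 1.295, 78.541, -3.26], TCP at [0.227, 0.609, 0.22] pointing down, gripper open.
Joint ranges: [-163.93, 163.93], [-17.29, 119.83], [-79.2, 71.16], [3.27, 140.29], [-89.18, 269.18], [5.43, 117.66], [-154.24, 154.24]. Speed limits (degrees/s): [147.25, 147.25, 180, 180, 180, 180, 180].

## Interface

Orientations are given as [roll, pitch, yaw] about the fixed x, y, z axes, in that order (R = Rz(yaw) Ry(pitch) Rx(roll)).
In Python, from cell import env, imaging gives the robot as it stands.
- The arm moves only by the shell command python3 -m crank 'ROWS' [OPENING] [FORCE]. ROWS is JSON, a list of rows, each an object of numbers: "x", "y", "z": the shift along the tool's x, y, z in m; "turn": the turn about the tool's z in rad. In form: [{"x": .., "y": .., "z": .., "turn": ..}, ...]. A call has 1 to 12 rows; each row is the pose to reach, as a shift and turn from the pose commanded when the call began, along the tool's axes at that moment; what a row does not reach only later rows make up. A row lasts 1/8 s, in which the tool goes at most 62.5 mm and 10.7 degrees, less where a joint would pass 70% of its speed; a pose out of reach is approached as far as the arm can. A call with a gripper value outside its range is refused whole. OPENING is the finger opening in m, from 0 to 0.087, set as the call begins (- or left out, the last holds). The fingers move at their own pace and stop on an object; FORCE is the grip in N (left out, the last holds). Time passes only in rows, so rows that repeat a pose let the fingers close. It gives the time, the measured TCP pose, the force, the opening and the grip force at its end, in the units of the state.
- env.get_obs(): the state, without advancing time (a new reading comes with each control period).
- imaging.read_camera(name): name is "scene" or "side" or "wrist"; returns the picture (400x640x3 uint8, red, green, blue); there is no depth.
- imaging.get_calibration(name): a dict with "camera_matrix" (3x3 intrinsics, pixels), "k1" (the pictures are not rectified: a ray, as slopes to the right and down, at radius r is drawn at 1 + k1 r^2 times it, then the intrinsics apply), "position" and "attitude" of the camera in the world. Camera axes: x right, y up, looking along -z (the intrinsics and any distortion apply to the point x, -y, -z); pixel columns grow to the right and rows downward; lengths in m; the calibration is good to about 2 mm. A picture is of the moment at which its call begins: read the wrist's pose just before it. get_calibration takes no time and is no camera call; for the wrist camera it gives the pose at the moment of the call.
- env.sign_off(): hands the job in; it is judged then, once.
The state is a dict: "time_s": time; "qpos": joint angles; "joint_velocities": joint speeds; "effort": joint torques, N m; "tool_pos": TCP position; "tool_rot": TCP orientation; "force": force on the tool from outside, world axes, zero at the start; "wrist_torque": the same for the moment, N m; "grip_width": finger opening in m; "grasp_force": force on a finger pad.
Only numpy, scipy, OpenCV 4.12 (cv2) and the standard library are available. Lean on these libraries where they do the work, as an engineer would, in place of code of your own. Each camera call takes 0.05 s, during which the arm holds its last target. There are 200 camera calls.

## Task

Put the stores away by kind: stand the two loose spice jars in the wooden tray that already holds a spice jar, and the two loose small tins in the tray that already holds a tin, each upright and flat on the tray's floor. Leave the salt shaker, the squat black-lidded jar, and the spice jar and tin already in the trays standing where they are.

Things in the scene. Friction and masses are not known exactly. Their poses are not given: they have to be found in the camera images.
- tray_s: low brown wooden tray, fixed; the two look alike and may swap. Outside 104 (its x) x 248 mm (its y, within 0.2 rad of world y), clear floor 92 x 236, floor 6 thick, long walls 14 high, end walls 22, a 17 high steel loop 12 mm out from each end. Origin: centre of underside, on the worktop. Holds the one spice jar near its +y end (76 mm from the middle); middle and -y end are free
- tray_t: low brown wooden tray, fixed; the two look alike and may swap. Outside 104 (its x) x 248 mm (its y, within 0.2 rad of world y), clear floor 92 x 236, floor 6 thick, long walls 14 high, end walls 22, a 17 high steel loop 12 mm out from each end. Origin: centre of underside, on the worktop. Holds the one tin near its -y end (76 mm from the middle); middle and +y end are free
- spice_jar_home: narrow round glass spice jar with a dark screw cap and paper label, 41 mm in diameter (cap 40 mm, from 84 mm up), 105 mm high, about 0.11 kg; already standing in its tray, loose; stays where it is. Origin: centre of its underside; z up along its axis; yaw means nothing
- tin_home: small closed round food tin, white and blue label, plain metal ends, 57 mm in diameter, 72 mm high, about 0.18 kg; already standing in its tray, loose; stays where it is. Origin: centre of its underside; z up along its axis; yaw means nothing
- spice_jar_a: narrow round glass spice jar with a dark screw cap and paper label, 41 mm in diameter (cap 40 mm, from 84 mm up), 105 mm high, about 0.11 kg; one of the two standing loose on the worktop, to be put in the tray. Origin: centre of its underside; z up along its axis; yaw means nothing
- spice_jar_b: narrow round glass spice jar with a dark screw cap and paper label, 41 mm in diameter (cap 40 mm, from 84 mm up), 105 mm high, about 0.11 kg; one of the two standing loose on the worktop, to be put in the tray. Origin: centre of its underside; z up along its axis; yaw means nothing
- tin_a: small closed round food tin, white and blue label, plain metal ends, 57 mm in diameter, 72 mm high, about 0.18 kg; one of the two standing loose on the worktop, to be put in the tray. Origin: centre of its underside; z up along its axis; yaw means nothing
- tin_b: small closed round food tin, white and blue label, plain metal ends, 57 mm in diameter, 72 mm high, about 0.18 kg; one of the two standing loose on the worktop, to be put in the tray. Origin: centre of its underside; z up along its axis; yaw means nothing
- salt_shaker: salt shaker of clear glass with a grey domed top, 44 mm in diameter, 90 mm high, loose on the worktop; stays where it is. Origin: centre of its underside; z up. (Beside the work a tall fixed tap arches over the sink, about 0.55 m to the right of and 0.4 to 0.6 m ahead of the base: keep the arm clear of it.)
- squat_jar: squat round glass jar with a wide black lid and a green label, 64 mm in diameter, 94 mm high, loose on the worktop; stays where it is. Origin: centre of its underside; z up
Mind the look-alikes: they are no part of the job. What is shaped like the spice_jar_a but purple, red or yellow is not meant.

How it is judged:
By the outcome, as a careful person would: the job done as asked, in the order asked, and still so for the second after the job is handed in, with the robot touching nothing.
It also fails if it takes over 102 s, if anything falls off the work surface, if the arm or the gripper's body presses on something with over 40 N, if the wrist force passes 120 N, or if a joint passes its speed limit or range.

## Working session

There is one attempt and no reset: what is moved stays moved. The work goes in short steps, Python scripts to look and compute and a shell command to move; the robot and the scene stay as the last step left them, time stands still between calls to the robot, and variables do not carry over. Pictures are saved under pics/ and viewed, at most 14 in all, crops included, and the job is handed in when it is done.

```bash
mkdir -p pics; ls; python3 - <<'E'
from cell import env, imaging
import cv2
for n in ("scene","side"):
    cv2.imwrite(f"pics/{n}0.png",cv2.imread("x") if 0 else imaging.read_camera(n)[:,:,::-1])
    c=imaging.get_calibration(n);print(n,c)
o=env.get_obs();print(o["tool_pos"],o["tool_rot"],o["time_s"])
E
```

```text
pics
scene {'camera_matrix': array([[449.52318739,   0.        , 326.69492318],
       [  0.        , 449.52318739, 203.61150992],
       [  0.        ,   0.        ,   1.        ]]), 'k1': -0.010193463846259791, 'position': array([-0.22648587, -0.84830363,  0.5838755 ]), 'attitude': array([ 65.63844472,  -1.08471158, -39.31867428])}
side {'camera_matrix': array([[394.92775807,   0.        , 323.85368559],
       [  0.        , 394.92775807, 196.4603167 ],
       [  0.        ,   0.        ,   1.        ]]), 'k1': -0.04073555488506314, 'position': array([ 0.57170173, -0.88427473,  0.72573962]), 'attitude': array([55.24516142, -0.44040573,  0.95347907])}
[0.22689663 0.60856222 0.21915071] [-1.79897381e+02  7.14809576e-03  1.59560470e+02] 0.1
```

View pics/scene0.png

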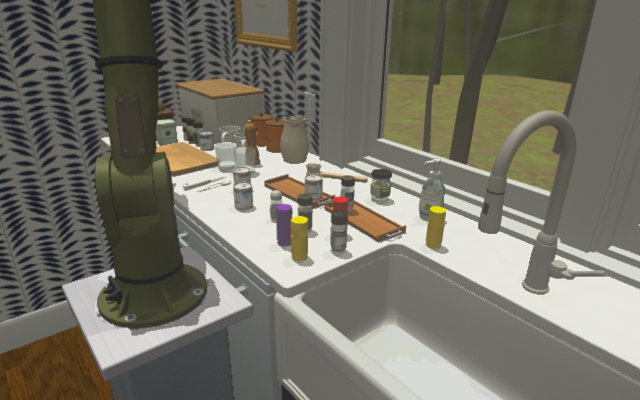

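View pics/side0.png

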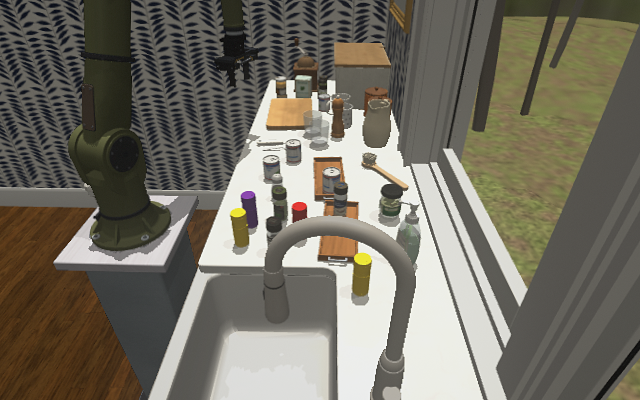

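```bash
python3 - <<'E'
import cv2
a=cv2.imread("pics/scene0.png")[155:270,220:455];b=cv2.imread("pics/side0.png")[130:270,220:420]
cv2.imwrite("pics/c1.png",cv2.resize(a,None,fx=3.4,fy=3.4,interpolation=2));cv2.imwrite("pics/c2.png",cv2.resize(b,None,fx=4,fy=4,interpolation=2))
E
```

```text
(no output)
```

View pics/c1.png

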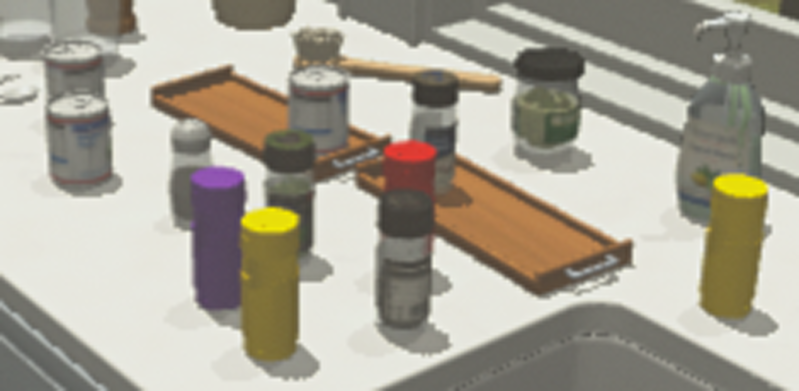

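View pics/c2.png

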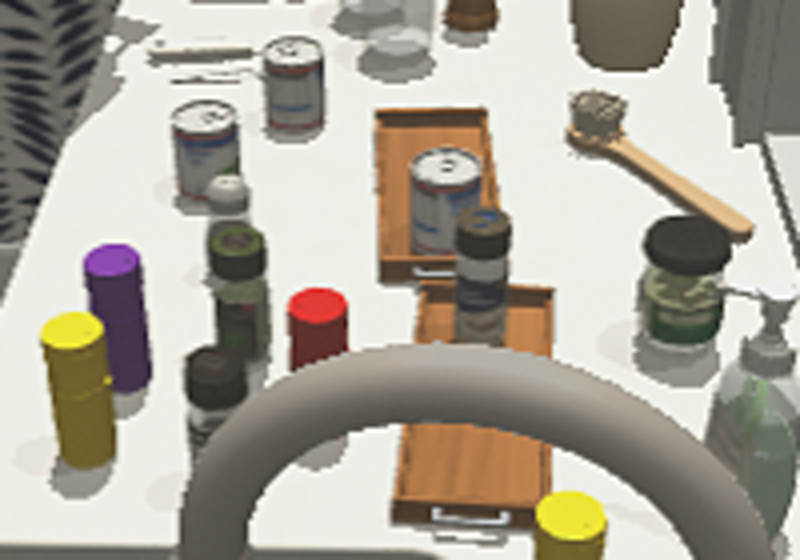

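```bash
cat > h.py <<'E'
import numpy as np, cv2
from scipy.spatial.transform import Rotation as R
from cell import env, imaging
def ray(c,px):
    K=c["camera_matrix"];s=np.array([(px[0]-K[0,2])/K[0,0],(px[1]-K[1,2])/K[1,1]]);u=s.copy()
    for _ in range(8): u=s/(1+c["k1"]*(u@u))
    return c["position"],R.from_euler("xyz",c["attitude"],degrees=True).apply([u[0],-u[1],-1])
def onz(c,px,z):
    p,d=ray(c,px);return p+d*(z-p[2])/d[2]
def proj(c,P):
    q=R.from_euler("xyz",c["attitude"],degrees=True).inv().apply(np.asarray(P)-c["position"])
    u=np.array([q[0],-q[1]])/-q[2];u=u*(1+c["k1"]*(u@u));K=c["camera_matrix"]
    return u*[K[0,0],K[1,1]]+K[:2,2]
E
python3 - <<'E'
from h import *
cs=imaging.get_calibration("scene");cd=imaging.get_calibration("side")
np.set_printoptions(precision=3,suppress=True)
for n,z,a,b in [("jarA",.105,(290,143),(237,240)),("jarB",.105,(406,202),(217,365)),("tinF",.072,(79,108),(205,115)),("tinB",.072,(73,55),(294,50)),("tinH",.072,(319,82),(447,165)),("jarH",.105,(436,83),(484,217)),("salt",.09,(191,122),(229,178)),("purple",.105,(219,177),(113,258)),("red",.105,(411,151),(318,303)),("yel",.105,(270,219),(74,330)),("squat",.094,(549,60),(687,235)),("yel2",.105,(740,186),(571,507))]:
    print(n,onz(cs,np.array(a)/3.4+[220,155],z)[:2],onz(cd,np.array(b)/4+[220,130],z)[:2])
for n,z,b in [("s fl",.0,(393,525)),("s bl",.022,(417,285)),("s br",.022,(555,290)),("t bl",.022,(376,110)),("t br",.022,(487,110)),("t fl",.0,(382,283))]:
    print(n,onz(cd,np.array(b)/4+[220,130],z)[:2])
for n,z,b in [("s front near bottom",0,(543,292)),("s front far top",.022,(631,242)),("s back near top ",.022,(360,172)),("t back near top",.022,(153,95)),("t back far top",.022,(231,68)),("t front far top",.022,(390,140)),("t front near bottom",0,(325,178))]:
    print(n,onz(cs,np.array(b)/3.4+[220,155],z)[:2])
E
```

```text
jarA [0.432 0.031] [0.435 0.039]
jarB [ 0.435 -0.104] [ 0.438 -0.103]
tinF [0.375 0.264] [0.38  0.276]
tinB [0.438 0.385] [0.446 0.397]
tinH [0.583 0.188] [0.584 0.2  ]
jarH [0.611 0.06 ] [0.61  0.074]
salt [0.413 0.143] [0.416 0.146]
purple [0.352 0.012] [0.352 0.014]
red [ 0.498 -0.037] [ 0.497 -0.035]
yel [ 0.341 -0.067] [ 0.341 -0.069]
squat [0.753 0.062] [0.757 0.071]
yel2 [ 0.652 -0.234] [ 0.654 -0.227]
s fl [ 0.55  -0.135]
s bl [0.562 0.104]
s br [0.668 0.1  ]
t bl [0.52  0.378]
t br [0.621 0.381]
t fl [0.534 0.137]
s front near bottom [ 0.56 -0.13]
s front far top [ 0.646 -0.142]
s back near top  [0.557 0.095]
t back near top [0.509 0.359]
t back far top [0.614 0.375]
t front far top [0.624 0.134]
t front near bottom [0.554 0.141]
```

```bash
python3 -m crank '[{"x":-0.05,"y":-0.02,"z":0},{"x":-0.1,"y":-0.045,"z":0},{"x":-0.15,"y":-0.07,"z":0},{"x":-0.2,"y":-0.095,"z":0},{"x":-0.25,"y":-0.12,"z":0},{"x":-0.277,"y":-0.128,"z":0},{"x":-0.277,"y":-0.128,"z":0},{"x":-0.277,"y":-0.128,"z":0}]' 0.08; python3 - <<'E'
from h import *
c=imaging.get_calibration("wrist");im=imaging.read_camera("wrist");cv2.imwrite("pics/w1.png",im[:,:,::-1]);np.save("w1.npy",c)
o=env.get_obs();print(c,o["tool_pos"],o["tool_rot"])
E
```

```text
{'camera_matrix': array([[309.02714558,   0.        , 318.64334761],
       [  0.        , 309.02714558, 195.56527709],
       [  0.        ,   0.        ,   1.        ]]), 'k1': -0.029733143371773376, 'position': array([0.16292984, 0.6322302 , 0.38344246]), 'attitude': array([-1.46194025e+01,  6.90755342e-02,  6.95676712e+01])} [0.22693265 0.60866589 0.21929119] [-1.79915665e+02  5.16945065e-03  1.59559580e+02]invalid input
```

View pics/w1.png

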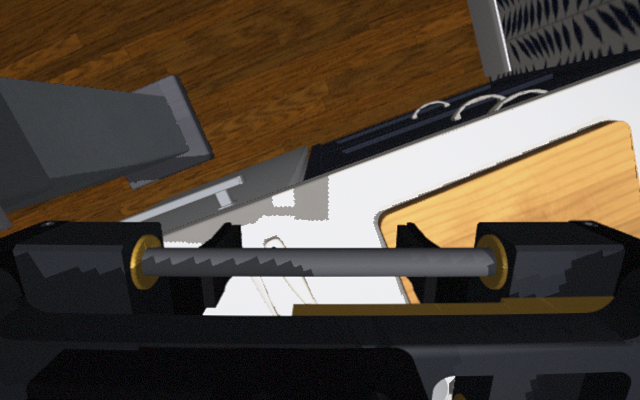

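```bash
python3 -m crank '[{"x":-0.05,"y":-0.02,"z":0,"turn":0},{"x":-0.1,"y":-0.045,"z":0,"turn":0},{"x":-0.15,"y":-0.07,"z":0,"turn":0},{"x":-0.2,"y":-0.095,"z":0,"turn":0},{"x":-0.25,"y":-0.12,"z":0,"turn":0},{"x":-0.277,"y":-0.128,"z":0,"turn":0},{"x":-0.277,"y":-0.128,"z":0,"turn":0},{"x":-0.277,"y":-0.128,"z":0,"turn":0}]' 0.08; python3 - <<'E'
from h import *
c=imaging.get_calibration("wrist");im=imaging.read_camera("wrist");cv2.imwrite("pics/w2.png",im[:,:,::-1]);np.save("w2.npy",c,allow_pickle=True)
o=env.get_obs();print(c["position"],o["tool_pos"],o["tool_rot"],proj(c,[.442,.392,.072]))
E
```

```text
time_s: 1.15
tool_pos: [0.4406, 0.3935, 0.2199]
tool_rot: [-180.0, -0.1, 159.6]
force: [0.1, 0.1, 0.2]
grip_width: 0.0799
grasp_force: 0.0
[0.37670646 0.4167227  0.3842529 ] [0.44026489 0.39391852 0.21991678] [ 1.79998345e+02 -6.61453226e-02  1.59715099e+02] [318.01530942 185.10049594]
```

View pics/w2.png

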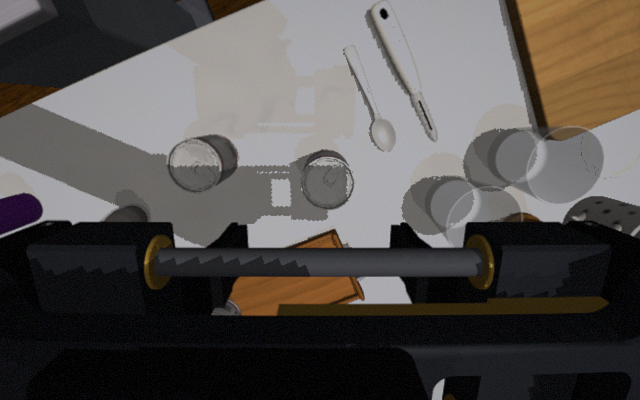

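```bash
python3 - <<'E'
from h import *
np.set_printoptions(precision=3,suppress=True)
c=np.load("w2.npy",allow_pickle=True).item()
for n,p,z in [("tinB",(327,182.5),.072),("tinF",(195,165),.072),("t cnr l",(332,232),.022),("t cnr r",(362,297),.022),("glass1",(425,205),0),("glass1t",(445,200),.1),("glass2t",(500,155),.1)]:print(n,onz(c,p,z))
E
```

```text
tinB [0.443 0.402 0.072]
tinF [0.378 0.281 0.072]
t cnr l [0.515 0.384 0.022]
t cnr r [0.616 0.39  0.022]
glass1 [0.53  0.507 0.   ]
glass1t [0.492 0.503 0.1  ]
glass2t [0.468 0.563 0.1  ]
```

```bash
python3 -m crank '[{"x":-0.002,"y":0.007,"z":0,"turn":0.18},{"x":-0.002,"y":0.007,"z":0,"turn":0.36},{"x":-0.002,"y":0.007,"z":0,"turn":0.54},{"x":-0.002,"y":0.007,"z":0,"turn":0.72},{"x":-0.002,"y":0.007,"z":0,"turn":0.9},{"x":-0.002,"y":0.007,"z":0,"turn":1.08},{"x":-0.002,"y":0.007,"z":0,"turn":1.21},{"x":-0.002,"y":0.007,"z":0.04,"turn":1.21},{"x":-0.002,"y":0.007,"z":0.08,"turn":1.21},{"x":-0.002,"y":0.007,"z":0.09,"turn":1.21},{"x":-0.002,"y":0.007,"z":0.09,"turn":1.21}]' 0.08; python3 - <<'E'
from h import *
c=imaging.get_calibration("wrist");im=imaging.read_camera("wrist");cv2.imwrite("pics/w3.png",im[:,:,::-1]);np.save("w3.npy",c,allow_pickle=True)
o=env.get_obs();print(c["position"],o["qpos"],o["tool_pos"],o["tool_rot"],proj(c,[.444,.400,.072]))
E
```

```text
time_s: 2.58
tool_pos: [0.4455, 0.3991, 0.1303]
tool_rot: [-180.0, 0.0, 90.3]
force: [-0.5, 0.9, 0.3]
grip_width: 0.0799
grasp_force: 0.0
[0.44518574 0.46701377 0.29454974] [-54.39536652  15.43662013  11.79777996  97.66653361  -3.39950458
  67.14442943 -41.40058129] [0.44630286 0.39941508 0.13143897] [ 1.79935568e+02 -7.67589912e-02  9.02950490e+01] [316.33894462 207.43942362]
```

View pics/w3.png

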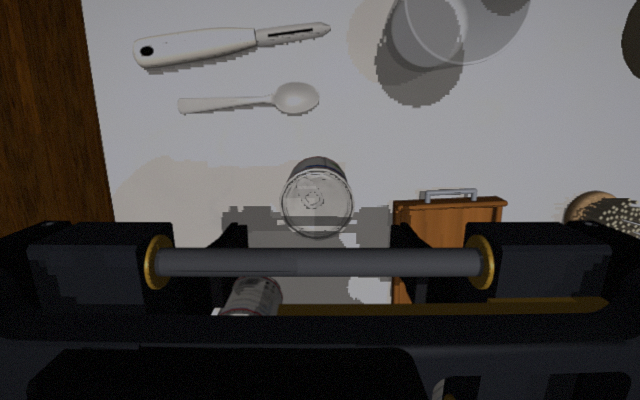

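```bash
python3 -m crank '[{"x":0.003,"y":-0.001,"z":0.03,"turn":0},{"x":0.003,"y":-0.001,"z":0.06,"turn":0},{"x":0.003,"y":-0.001,"z":0.08,"turn":0},{"x":0.003,"y":-0.001,"z":0.084,"turn":0},{"x":0.003,"y":-0.001,"z":0.084,"turn":0}]' 0.08; python3 -m crank '[{"x":0,"y":0,"z":0,"turn":0},{"x":0,"y":0,"z":0,"turn":0},{"x":0,"y":0,"z":0,"turn":0},{"x":0,"y":0,"z":0,"turn":0},{"x":0,"y":0,"z":0,"turn":0},{"x":0,"y":0,"z":0,"turn":0}]' 0.04 25; python3 -c '
from h import *
c=np.load("w3.npy",allow_pickle=True).item()
for p in [(393,203),(507,200)]: print(onz(c,p,.022))
'
```

```text
time_s: 3.25
tool_pos: [0.4458, 0.4018, 0.0472]
tool_rot: [179.9, -0.1, 90.2]
force: [-0.5, -0.4, -0.3]
grip_width: 0.08
grasp_force: 0.0
time_s: 4.0
tool_pos: [0.4451, 0.4015, 0.0466]
tool_rot: [-180.0, -0.0, 90.2]
force: [-2.5, -1.2, 5.7]
grip_width: 0.0571
grasp_force: 25.0
[0.51414095 0.38957637 0.022     ]
[0.62014013 0.39299091 0.022     ]
```

```bash
python3 -m crank '[{"x":0,"y":0,"z":-0.04,"turn":0},{"x":0,"y":0,"z":-0.08,"turn":0},{"x":-0.02,"y":0.04,"z":-0.08,"turn":0},{"x":-0.04,"y":0.08,"z":-0.08,"turn":0},{"x":-0.06,"y":0.115,"z":-0.08,"turn":0},{"x":-0.063,"y":0.125,"z":-0.08,"turn":0},{"x":-0.063,"y":0.125,"z":-0.05,"turn":0},{"x":-0.063,"y":0.125,"z":-0.03,"turn":0},{"x":-0.063,"y":0.125,"z":-0.025,"turn":0},{"x":-0.063,"y":0.125,"z":-0.025,"turn":0}]'; python3 - <<'E'
from h import *
c=imaging.get_calibration("wrist");w=imaging.read_camera("wrist");np.save("w4.npy",c,allow_pickle=True)
a=imaging.read_camera("scene")[130:220,220:420];b=imaging.read_camera("side")[100:220,260:420]
a=cv2.resize(a,(400,180),interpolation=2);b=cv2.resize(b,(400,300),interpolation=2)
w=cv2.resize(w[100:300],(800,250))
cv2.imwrite("pics/p1.png",np.vstack([np.hstack([np.vstack([a,0*a])[:300],b]),w])[:,:,::-1])
E
```

```text
time_s: 5.25
tool_pos: [0.5701, 0.3392, 0.0711]
tool_rot: [-180.0, 0.0, 90.3]
force: [0.6, 0.8, -2.1]
grip_width: 0.0571
grasp_force: 25.0
```

View pics/p1.png

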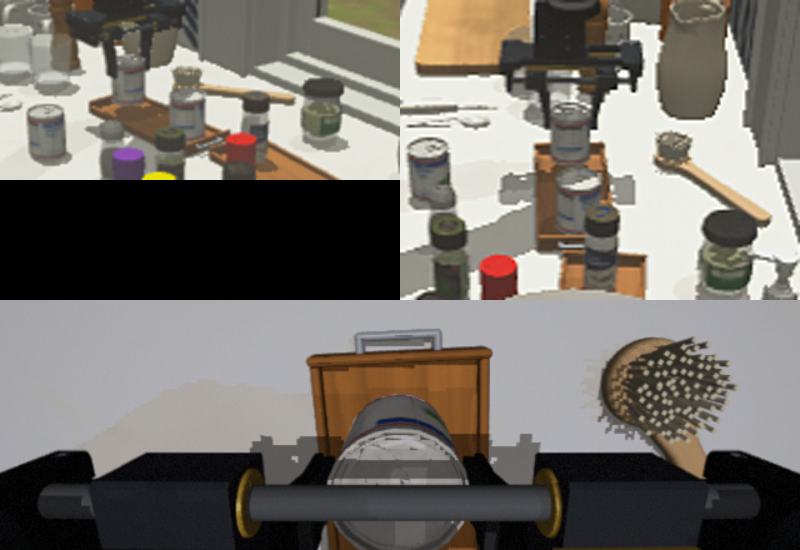

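```bash
python3 -c '
from h import *
c=np.load("w4.npy",allow_pickle=True).item()
for p in [(246.4,148),(392,141.6)]: print(onz(c,p,.022))
'; python3 -m crank '[{"x":0,"y":0,"z":0.01,"turn":0},{"x":0,"y":0,"z":0.016,"turn":0},{"x":0,"y":0,"z":0.0175,"turn":0},{"x":0,"y":0,"z":0.0175,"turn":0}]'
```

```text
[0.52049585 0.38524165 0.022     ]
[0.62029839 0.39008438 0.022     ]
time_s: 5.9
tool_pos: [0.5704, 0.3387, 0.0535]
tool_rot: [-180.0, 0.0, 90.2]
force: [-0.2, 0.2, -1.2]
grip_width: 0.0564
grasp_force: 25.0
```

```bash
python3 -m crank '[{"x":0,"y":0,"z":0.001,"turn":0},{"x":0,"y":0,"z":0.001,"turn":0}]' && python3 -m crank '[{"x":0,"y":0,"z":0,"turn":0},{"x":0,"y":0,"z":0,"turn":0},{"x":0,"y":0,"z":0,"turn":0},{"x":0,"y":0,"z":-0.03,"turn":0},{"x":0,"y":0,"z":-0.08,"turn":0},{"x":-0.015,"y":-0.05,"z":-0.1,"turn":0},{"x":-0.03,"y":-0.1,"z":-0.1,"turn":0},{"x":-0.05,"y":-0.15,"z":-0.1,"turn":0},{"x":-0.06,"y":-0.191,"z":-0.1,"turn":0},{"x":-0.06,"y":-0.191,"z":-0.1,"turn":0},{"x":-0.06,"y":-0.191,"z":-0.1,"turn":0}]' 0.08; python3 - <<'E'
from h import *
c=imaging.get_calibration("wrist");w=imaging.read_camera("wrist");np.save("w5.npy",c,allow_pickle=True)
a=imaging.read_camera("scene")[130:220,220:420];b=imaging.read_camera("side")[100:220,260:420]
a=cv2.resize(a,(400,180),interpolation=2);b=cv2.resize(b,(400,300),interpolation=2)
w=cv2.resize(w[100:300],(800,250))
cv2.imwrite("pics/p2.png",np.vstack([np.hstack([np.vstack([a,0*a])[:300],b]),w])[:,:,::-1])
print(proj(c,[.379,.279,.072]))
E
```

```text
time_s: 6.15
tool_pos: [0.5706, 0.3388, 0.0528]
tool_rot: [180.0, -0.0, 90.2]
force: [0.3, -0.4, -2.0]
grip_width: 0.0569
grasp_force: 25.0
time_s: 7.52
tool_pos: [0.3807, 0.2783, 0.1533]
tool_rot: [179.9, -0.1, 90.2]
force: [0.8, 0.9, 0.2]
grip_width: 0.0799
grasp_force: 0.0
[316.07810613 199.8032644 ]
```

View pics/p2.png

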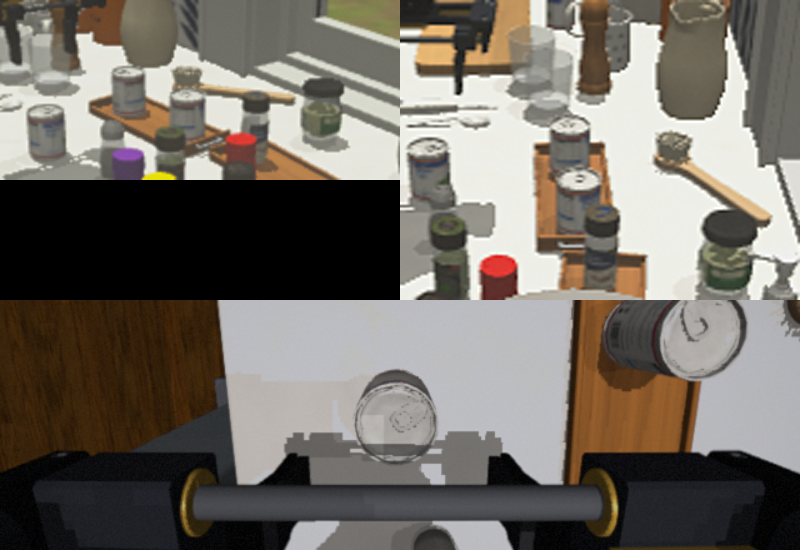

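```bash
python3 -m crank '[{"x":0.001,"y":-0.001,"z":0.04,"turn":0},{"x":0.001,"y":-0.001,"z":0.08,"turn":0},{"x":0.001,"y":-0.001,"z":0.1,"turn":0},{"x":0.001,"y":-0.001,"z":0.106,"turn":0},{"x":0.001,"y":-0.001,"z":0.106,"turn":0}]' 0.08; python3 -m crank '[{"x":0,"y":0,"z":0,"turn":0},{"x":0,"y":0,"z":0,"turn":0},{"x":0,"y":0,"z":0,"turn":0},{"x":0,"y":0,"z":0,"turn":0},{"x":0,"y":0,"z":0,"turn":0},{"x":0,"y":0,"z":0,"turn":0}]' 0.04 25
```

```text
time_s: 8.3
tool_pos: [0.3793, 0.2791, 0.0468]
tool_rot: [180.0, 0.0, 90.2]
force: [0.3, 0.8, 0.3]
grip_width: 0.08
grasp_force: 0.0
time_s: 9.05
tool_pos: [0.3789, 0.2793, 0.0472]
tool_rot: [180.0, -0.0, 90.2]
force: [-2.1, -0.0, 5.7]
grip_width: 0.057
grasp_force: 25.0
```

```bash
python3 -m crank '[{"x":0,"y":0,"z":-0.05,"turn":0},{"x":0,"y":0,"z":-0.1,"turn":0},{"x":-0.005,"y":0.05,"z":-0.1,"turn":0},{"x":-0.01,"y":0.1,"z":-0.1,"turn":0},{"x":-0.015,"y":0.15,"z":-0.1,"turn":0},{"x":-0.015,"y":0.19,"z":-0.1,"turn":0},{"x":-0.015,"y":0.197,"z":-0.1,"turn":0},{"x":-0.015,"y":0.197,"z":-0.06,"turn":0},{"x":-0.015,"y":0.197,"z":-0.03,"turn":0},{"x":-0.015,"y":0.197,"z":-0.012,"turn":0},{"x":-0.015,"y":0.197,"z":-0.0055,"turn":0},{"x":-0.015,"y":0.197,"z":-0.0055,"turn":0}]'
```

```text
time_s: 10.55
tool_pos: [0.5758, 0.2653, 0.0533]
tool_rot: [180.0, -0.1, 90.3]
force: [0.1, 0.6, -2.0]
grip_width: 0.0567
grasp_force: 25.0
```

```bash
python3 -m crank '[{"x":0,"y":0,"z":0.001,"turn":0},{"x":0,"y":0,"z":0.001,"turn":0},{"x":0,"y":0,"z":0,"turn":0},{"x":0,"y":0,"z":-0.03,"turn":0},{"x":0,"y":0,"z":-0.09,"turn":0},{"x":0,"y":0,"z":-0.13,"turn":0}]' 0.08; python3 -m crank '[{"x":-0.05,"y":-0.03,"z":0,"turn":0},{"x":-0.1,"y":-0.06,"z":0,"turn":0},{"x":-0.15,"y":-0.09,"z":0,"turn":0},{"x":-0.2,"y":-0.12,"z":0,"turn":0},{"x":-0.227,"y":-0.142,"z":0,"turn":0},{"x":-0.227,"y":-0.142,"z":0,"turn":0},{"x":-0.227,"y":-0.142,"z":0,"turn":0}]' 0.065; python3 - <<'E'
from h import *
c=imaging.get_calibration("wrist");w=imaging.read_camera("wrist");np.save("w6.npy",c,allow_pickle=True)
a=imaging.read_camera("scene")[130:220,220:420];b=imaging.read_camera("side")[100:220,260:420]
a=cv2.resize(a,(400,180),interpolation=2);b=cv2.resize(b,(400,300),interpolation=2)
w=cv2.resize(w[100:300],(800,250))
cv2.imwrite("pics/p3.png",np.vstack([np.hstack([np.vstack([a,0*a])[:300],b]),w])[:,:,::-1])
print(proj(c,[.434,.038,.105]))
E
```

```text
time_s: 11.3
tool_pos: [0.5767, 0.265, 0.1852]
tool_rot: [179.8, -0.1, 90.2]
force: [-0.0, -0.4, 0.4]
grip_width: 0.0796
grasp_force: 0.0
time_s: 12.18
tool_pos: [0.4353, 0.038, 0.1826]
tool_rot: [179.9, -0.1, 90.3]
force: [1.5, 0.4, 0.2]
grip_width: 0.0648
grasp_force: 0.0
[316.50875315 201.71742435]
```

View pics/p3.png

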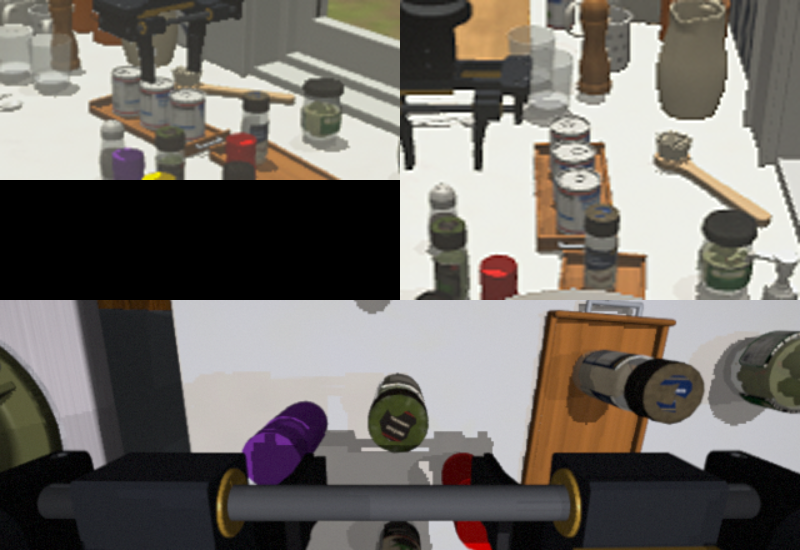

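```bash
python3 -c '
from h import *
c=np.load("w6.npy",allow_pickle=True).item()
for p,z in [((442.4,109.6),.022),((540,117.6),.022),((540,173.6),.111),((318.4,199),.105),((275/1.25,460/1.25-240+100),.105)]: print(onz(c,p,z))
'; python3 -m crank '[{"x":0.001,"y":0,"z":0.04,"turn":0},{"x":0.002,"y":0,"z":0.08,"turn":0},{"x":0.002,"y":0,"z":0.105,"turn":0},{"x":0.002,"y":0,"z":0.117,"turn":0},{"x":0.002,"y":0,"z":0.117,"turn":0}]' 0.065; python3 -m crank '[{"x":0,"y":0,"z":0,"turn":0},{"x":0,"y":0,"z":0,"turn":0},{"x":0,"y":0,"z":0,"turn":0},{"x":0,"y":0,"z":0,"turn":0},{"x":0,"y":0,"z":0,"turn":0},{"x":0,"y":0,"z":0,"turn":0}]' 0.03 20
```

```text
[0.56198448 0.11288742 0.022     ]
[0.66560606 0.1062858  0.022     ]
[0.6100949  0.06329458 0.111     ]
[0.43552729 0.04029423 0.105     ]
[0.35362704 0.01492755 0.105     ]
time_s: 12.95
tool_pos: [0.4346, 0.0393, 0.0648]
tool_rot: [-179.9, 0.1, 90.3]
force: [0.3, 0.0, 0.3]
grip_width: 0.0651
grasp_force: 0.0
time_s: 13.7
tool_pos: [0.4351, 0.0393, 0.0657]
tool_rot: [180.0, -0.0, 90.2]
force: [-1.2, 0.1, 5.1]
grip_width: 0.0405
grasp_force: 20.0
```

```bash
python3 -m crank '[{"x":0,"y":0,"z":-0.05,"turn":0},{"x":0,"y":0,"z":-0.1,"turn":0},{"x":0,"y":0,"z":-0.13,"turn":0},{"x":-0.01,"y":0.05,"z":-0.13,"turn":0},{"x":-0.03,"y":0.1,"z":-0.13,"turn":0},{"x":-0.045,"y":0.15,"z":-0.13,"turn":0},{"x":-0.051,"y":0.174,"z":-0.13,"turn":0},{"x":-0.051,"y":0.174,"z":-0.1,"turn":0},{"x":-0.051,"y":0.174,"z":-0.06,"turn":0},{"x":-0.051,"y":0.174,"z":-0.03,"turn":0},{"x":-0.051,"y":0.174,"z":-0.025,"turn":0},{"x":-0.051,"y":0.174,"z":-0.025,"turn":0}]'; python3 - <<'E'
from h import *
w=imaging.read_camera("wrist")
a=imaging.read_camera("scene")[150:260,260:460];b=imaging.read_camera("side")[140:290,220:420]
a=cv2.resize(a,(400,220),interpolation=2);b=cv2.resize(b,(400,300),interpolation=2)
w=cv2.resize(w[100:300],(800,250))
cv2.imwrite("pics/p4.png",np.vstack([np.hstack([np.vstack([a,0*a])[:300],b]),w])[:,:,::-1])
E
```

```text
time_s: 15.2
tool_pos: [0.609, -0.0112, 0.0904]
tool_rot: [180.0, 0.0, 90.2]
force: [0.1, 0.1, -0.8]
grip_width: 0.0405
grasp_force: 20.0
```

View pics/p4.png

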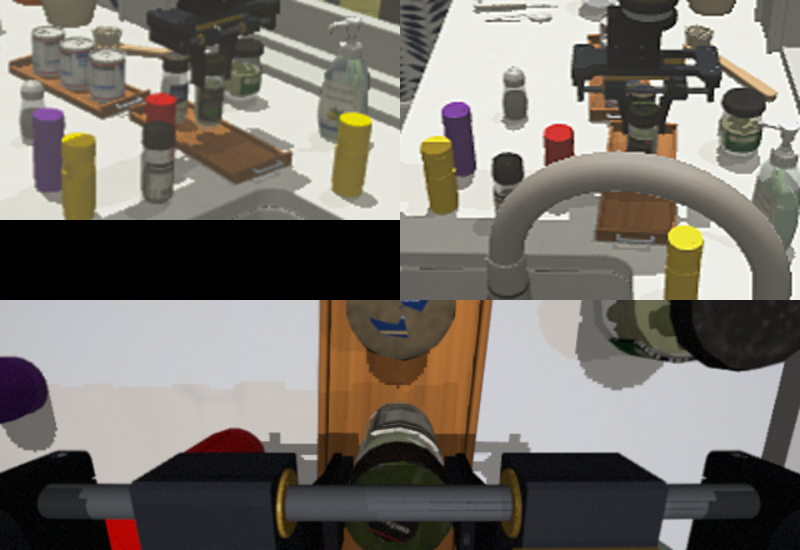

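```bash
python3 -m crank '[{"x":0,"y":0,"z":0.01,"turn":0},{"x":0,"y":0,"z":0.016,"turn":0},{"x":0,"y":0,"z":0.0185,"turn":0},{"x":0,"y":0,"z":0.0195,"turn":0},{"x":0,"y":0,"z":0.0195,"turn":0}]'; python3 -m crank '[{"x":0,"y":0,"z":0,"turn":0},{"x":0,"y":0,"z":0,"turn":0},{"x":0,"y":0,"z":0,"turn":0},{"x":0,"y":0,"z":-0.03,"turn":0},{"x":0,"y":0,"z":-0.08,"turn":0},{"x":0,"y":0,"z":-0.115,"turn":0},{"x":-0.03,"y":-0.05,"z":-0.115,"turn":0},{"x":-0.05,"y":-0.1,"z":-0.115,"turn":0},{"x":-0.08,"y":-0.15,"z":-0.115,"turn":0},{"x":-0.09,"y":-0.172,"z":-0.115,"turn":0},{"x":-0.09,"y":-0.172,"z":-0.115,"turn":0},{"x":-0.09,"y":-0.172,"z":-0.115,"turn":0}]' 0.065; python3 - <<'E'
from h import *
c=imaging.get_calibration("wrist");w=imaging.read_camera("wrist");np.save("w7.npy",c,allow_pickle=True)
a=imaging.read_camera("scene")[150:260,260:460];b=imaging.read_camera("side")[140:290,220:420]
a=cv2.resize(a,(400,220),interpolation=2);b=cv2.resize(b,(400,300),interpolation=2)
w=cv2.resize(w[100:300],(800,250))
cv2.imwrite("pics/p5.png",np.vstack([np.hstack([np.vstack([a,0*a])[:300],b]),w])[:,:,::-1])
print(proj(c,[.437,-.102,.105]),imaging.get_calibration("wrist")["position"],env.get_obs()["qpos"])
E
```

```text
time_s: 15.98
tool_pos: [0.6084, -0.0111, 0.0718]
tool_rot: [-179.9, -0.0, 90.2]
force: [-4.0, -0.2, 7.7]
grip_width: 0.0402
grasp_force: 20.0
time_s: 17.48
tool_pos: [0.4382, -0.1012, 0.1859]
tool_rot: [179.9, -0.0, 90.3]
force: [0.5, 0.3, -0.5]
grip_width: 0.0649
grasp_force: 0.0
[316.66177789 201.51779565] [ 0.43776396 -0.03322793  0.34979271] [-29.85716099  -7.83502487  36.86720574 113.97349323   4.98139693
  72.37846079   5.53704236]
```

View pics/p5.png

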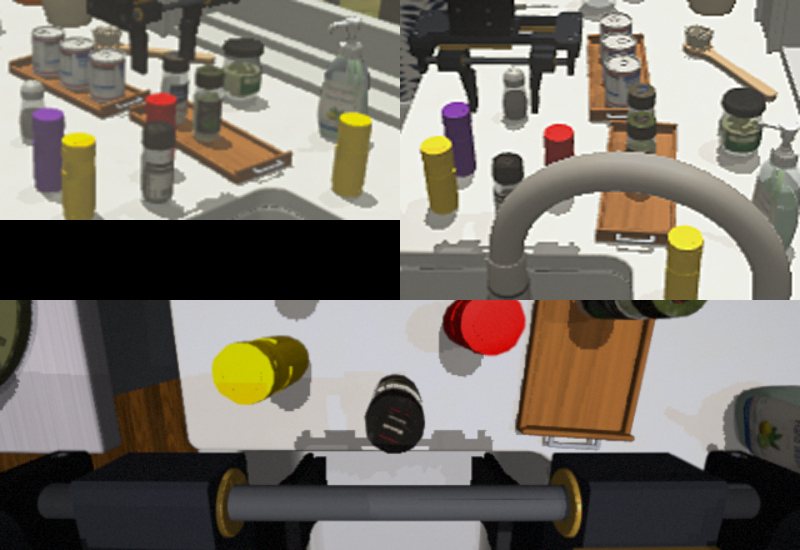

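```bash
python3 -c '
from h import *
c=np.load("w7.npy",allow_pickle=True).item()
for p,z in [((414.4,204),.022),((506.4,209.6),.022),((316,196.8),.105)]: print(onz(c,p,z))
'; python3 -m crank '[{"x":0.003,"y":-0.001,"z":0.04,"turn":0},{"x":0.003,"y":-0.001,"z":0.08,"turn":0},{"x":0.003,"y":-0.001,"z":0.105,"turn":0},{"x":0.003,"y":-0.001,"z":0.12,"turn":0},{"x":0.003,"y":-0.001,"z":0.12,"turn":0}]' 0.065; python3 -m crank '[{"x":0,"y":0,"z":0,"turn":0},{"x":0,"y":0,"z":0,"turn":0},{"x":0,"y":0,"z":0,"turn":0},{"x":0,"y":0,"z":0,"turn":0},{"x":0,"y":0,"z":0,"turn":0},{"x":0,"y":0,"z":0,"turn":0}]' 0.03 20
```

```text
[ 0.54517489 -0.12766351  0.022     ]
[ 0.65020922 -0.13386574  0.022     ]
[ 0.43644391 -0.09798262  0.105     ]
time_s: 18.25
tool_pos: [0.4359, -0.0988, 0.0649]
tool_rot: [-179.9, 0.1, 90.2]
force: [-0.2, -0.5, 0.8]
grip_width: 0.0647
grasp_force: 0.0
time_s: 19.0
tool_pos: [0.4367, -0.0988, 0.0662]
tool_rot: [179.9, -0.0, 90.2]
force: [-1.1, -0.0, 5.3]
grip_width: 0.0405
grasp_force: 19.9
```

```bash
python3 -m crank '[{"x":0,"y":0,"z":-0.05,"turn":0},{"x":0,"y":0,"z":-0.1,"turn":0},{"x":0,"y":0,"z":-0.125,"turn":0},{"x":0,"y":0.05,"z":-0.125,"turn":0},{"x":0.005,"y":0.1,"z":-0.125,"turn":0},{"x":0.014,"y":0.15,"z":-0.125,"turn":0},{"x":0.014,"y":0.165,"z":-0.12,"turn":0},{"x":0.014,"y":0.165,"z":-0.08,"turn":0},{"x":0.014,"y":0.165,"z":-0.04,"turn":0},{"x":0.014,"y":0.165,"z":-0.02,"turn":0},{"x":0.014,"y":0.165,"z":-0.009,"turn":0},{"x":0.014,"y":0.165,"z":-0.007,"turn":0}]'; python3 -m crank '[{"x":0,"y":0,"z":0.001,"turn":0},{"x":0,"y":0,"z":0.0015,"turn":0},{"x":0,"y":0,"z":0.0015,"turn":0}]'
```

```text
time_s: 20.5
tool_pos: [0.6014, -0.0841, 0.0728]
tool_rot: [180.0, -0.0, 90.2]
force: [0.2, 0.4, -1.4]
grip_width: 0.0403
grasp_force: 19.9
time_s: 20.88
tool_pos: [0.602, -0.0842, 0.0723]
tool_rot: [179.9, -0.0, 90.2]
force: [-0.2, -0.4, 1.8]
grip_width: 0.0405
grasp_force: 19.9
```

Contact made; release and retreat.

```bash
python3 -m crank '[{"x":0,"y":0,"z":0,"turn":0},{"x":0,"y":0,"z":0,"turn":0},{"x":0,"y":0,"z":0,"turn":0},{"x":0,"y":0,"z":-0.03,"turn":0},{"x":0,"y":0,"z":-0.08,"turn":0},{"x":0,"y":0,"z":-0.14,"turn":0},{"x":0,"y":0,"z":-0.18,"turn":0},{"x":0,"y":-0.05,"z":-0.18,"turn":0},{"x":0,"y":-0.1,"z":-0.18,"turn":0},{"x":0,"y":-0.1,"z":-0.18,"turn":0},{"x":0,"y":-0.1,"z":-0.18,"turn":0}]' 0.065; python3 - <<'E'
from h import *
w=imaging.read_camera("wrist")
a=imaging.read_camera("scene")[150:260,260:460];b=imaging.read_camera("side")[140:290,220:420]
a=cv2.resize(a,(400,220),interpolation=2);b=cv2.resize(b,(400,300),interpolation=2)
w=cv2.resize(w[:240],(800,300))
cv2.imwrite("pics/p6.png",np.vstack([np.hstack([np.vstack([a,0*a])[:300],b]),w])[:,:,::-1])
E
```

```text
time_s: 22.25
tool_pos: [0.5018, -0.0842, 0.2516]
tool_rot: [179.9, -0.1, 90.3]
force: [0.7, 0.5, 0.2]
grip_width: 0.0652
grasp_force: 0.0
```

View pics/p6.png

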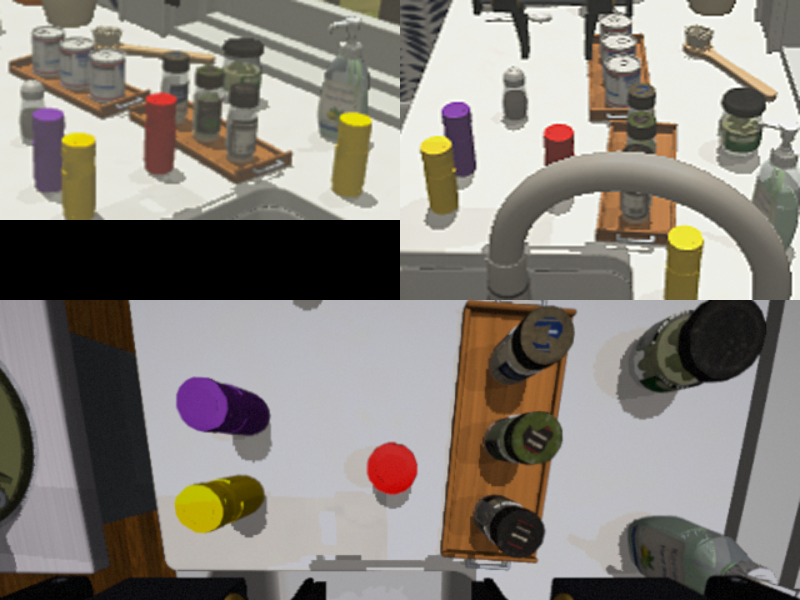

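All three jars and all three tins stand upright in their trays, and nothing else has moved.

```bash
python3 -c '
from cell import env
print(env.sign_off())'
```

```text
the job is handed in; nothing more can be done
None
```

The job is handed in: the last pictures showed both loose spice jars and both loose tins standing upright in their matching trays, with nothing else disturbed, at about 22 s of the 102 s allowed.

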